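Lay out the glazing place

ROBOT

A 6-joint arm with a two-finger parallel gripper is mounted at the origin on the work surface. World frame = base frame: x ahead of the robot, y to its left, z up, the work surface at z = 0. Lengths are in m, angles in degrees, forces in N, time in s.
With the tool pointing down it reaches from about 0.275 to 1 m from the base axis. Payload 8.4 kg.
Tool frame: the origin (TCP) lies at the very end of the fingers, on their centre line; the grasp point (between the pads) lies 19 mm behind it (env.pinch_z is the distance from the TCP to the grasp point, in m); z points along the fingers, x is the direction in which the jaws open and shut, and the axes are right-handed (so a half turn about z gives the same grasp; the last joint's range is limited). The gripper opens to 85 mm and grips with 20 to 120 N. Pads are 22 mm wide; open, the fingers measure 114 mm over their backs; the gripper's body (76 mm by 85 mm) begins 54 mm behind the grasp point. The pads swing forward as they close: fully open they stand 13 mm farther back than shut.
Start: joints at [-70.096, 20.225, 93.587, -0, 66.188, -0.138], TCP at [0.214, -0.587, 0.195] pointing down, gripper open.
Joint ranges: [-150.9, 150.9], [-52.94, 120.26], [3.33, 152.33], [-74.26, 254.26], [0, 154.13], [-172.89, 172.89]. Speed limits (degrees/s): [127.2, 127.2, 159.86, 180, 180, 180].

INTERFACE

Orientations are given as [roll, pitch, yaw] about the fixed x, y, z axes, in that order (R = Rz(yaw) Ry(pitch) Rx(roll)).
In Python, from plant import env gives the robot as it stands.
- The arm moves only by the tool jog_arm, never from a script. Its argument "steps" is a list of rows, each an object with "offset": the shift along the tool's x, y, z in mm, a list of three; "dr": the turn, a rotation vector about the tool's x, y, z in degrees, a list of three; "jaw": the opening in per cent of the stroke, from 0 (shut) to 100 (fully open). A call has 1 to 8 rows; each row shifts and turns the pose as measured when the row begins, along the tool's axes as they then stand; what a row does not reach is not made up. A row lasts 1/10 s, in which the tool goes at most 50 mm and 8.59 degrees, less where a joint would pass 70% of its speed; a pose out of reach is approached as far as the arm can. A call with a gripper value outside its range is refused whole. The fingers move at their own pace and stop on an object; "grip_force" is the grip in N (left out, the last holds). Time passes only in rows, so rows that do not move let the fingers close. It gives the time, the measured TCP pose, the force and the opening at its end, in the units of the state.
- env.get_state(): the state, without advancing time (a new reading comes with each control period).
- env.capture(name): name is "scene" or "top" or "wrist"; returns (picture, depth): 480x640x3 uint8, red, green, blue; 480x640 float32, m along the optical axis (not along the pixel's ray), 0 where there is no reading.
- env.camera_params(name): a dict with "mtx" (3x3 intrinsics, pixels), "R" (3x3) and "t" (3): a world point X has camera coordinates R X + t. Camera axes: x right, y down, z forward; pixel columns grow to the right and rows downward; lengths in m; the calibration is good to about 2 mm. A picture is of the moment at which its call begins: read the wrist's pose just before it. camera_params takes no time and is no camera call; for the wrist camera it gives the pose at the moment of the call.
- env.sign_off(): hands the job in, once; it reports no verdict.
The state is a dict: "time": time; "q": joint angles; "joint_vel": joint speeds; "joint_torque": joint torques, N m; "ee_pos": TCP position; "orientation": TCP orientation; "force": force on the tool from outside, world axes, zero at the start; "ft_torque": the same for the moment, N m; "grip_width": finger opening in m.
Only numpy, scipy, OpenCV 4.12 (cv2) and the standard library are available. Lean on these libraries where they do the work, as an engineer would, in place of code of your own. Each camera call takes 0.05 s, during which the arm holds its last target. There are 200 camera calls.

TASK

Press down on the near part of the turquoise board and drag it out from under the drying shelf, the clay pot riding upright on it untouched, until the board lies squarely inside the yellow tape corners. Then take the red glaze jar from the crowded rack and set it down upright inside the white ring on the board, without dropping it. Leave the other jars in the rack, and the mug where it is.

Things in the scene. Friction and masses are not known exactly. Their poses are not given: they have to be found in the camera images.
- board: turquoise board, 170 (x) x 230 (y) mm, 0.4 kg, flat on the desk, top at 9 mm: 6 mm slab on four 3 mm felt glides near its corners that slide easily (friction 0.2); its rubbery top grips fingertips (1.0): 8 to 20 N down drags it. Too wide to grasp. At the start only its near 75 to 105 mm stick out of the shelf. Origin: centre of underside; x from near edge to far edge, z up
- place: the marked place on the desk: four flat yellow tape corners round a 200 mm (x) x 260 mm (y) rectangle. It lies in front of the shelf, roughly straight out. Origin: its centre, on the desk; the board belongs in it with the board's x along its x
- shelf: low fixed slatted wooden shelf, open front and back: 358 mm wide (y), 170 mm deep (x), 322 mm clear between side walls, 66 mm clear below the slats, slat tops at 76 mm; two white clay animals on its rear 40 mm, to 127 mm above the desk. Origin: on the desk below the middle of its front face; x points into it, away from the robot
- pot: dried white clay pinch pot, 60 mm across, 45 mm high, standing on the far half of the board (its centre 38 to 46 mm beyond the board's centre, anywhere to 65 mm left or right), at first under the slats. Origin: centre of its underside
- jar_spot (a point): centre of the white ring (50 mm inner diameter) printed on the board's top, 40 mm from the board's centre towards its near edge and 65 mm towards its right (-y); on the top surface
- rack: low fixed dark wooden rack, 42 (x) x 200 (y) x 35 mm high, floor 4 mm thick; one row of five pockets along its y, 39 mm apart, a glaze jar in each. Only 11 mm is free between neighbouring jars; beside the row (along its x) there is free space, so fingers fit only there. Origin: centre of underside
- jar_red: glaze jar with red cap and red label: cylinder 28 mm in diameter, 75 mm high, about 60 g, standing upright in any of the five pockets (a few mm play), its top 79 mm above the desk. Origin: centre of its underside
- mug: blue mug, 76 mm across, 90 mm high, with handle, standing to the left; a bystander. Origin: centre of its underside
- jar_blue: glaze jar like the red one but blue, in another pocket of the rack. Origin: centre of its underside
- jar_green: glaze jar like the red one but green, in another pocket of the rack. Origin: centre of its underside
- jar_black: glaze jar like the red one but black, in another pocket of the rack. Origin: centre of its underside
- jar_white: glaze jar like the red one but white, in another pocket of the rack. Origin: centre of its underside
Not all that is in view belongs to the job. Leave any pink look-alike of the jar_green alone.

How it is judged (in metres and radians):
On the way, in this order (a step that is already met when the one before it is completed fails the run):
1. the board lies inside the tape corners (horizontal distance between board and place below 0.022 m and angle between the x axis of board and the x axis of place, either way round below 0.18 rad), for 0.2 s.
2. the red jar is lifted out of the rack in the fingers (height (world z) of jar_red above 0.05 m and contact force between jar_red and the fingers above 0.5 N), for 0.1 s.
At the end, for the whole second after the job is handed in: Board centred within 22 mm and 0.18 rad in the marked place; red jar upright (0.12 rad) on the board within 14 mm of the ring's centre; clay pot upright (0.12 rad) on the board; the other jars standing (0.3 rad) in the rack; jar and board at rest (below 20 mm/s) (all of step 1 and horizontal distance between jar_red and jar_spot below 0.014 m and angle between each of jar_red, pot's own z axis and vertical below 0.12 rad and z of jar_red in the frame of jar_spot between -0.004 and 0.006 m and linear speed of each of jar_red, board below 0.02 m/s and z of pot in the frame of jar_spot between -0.004 and 0.006 m and x of pot in the frame of board between -0.085 and 0.085 m and y of pot in the frame of board between -0.115 and 0.115 m and angle between each of jar_blue, jar_green, jar_black, jar_white's own z axis and vertical below 0.3 rad); the robot touches nothing.
It fails at once if the clay pot is touched by the robot (contact force between pot and the fingers above 0.5 N or contact force between pot and the arm above 0.5 N).
It fails at once if the clay pot tips over (angle between pot's own z axis and vertical above 0.4 rad).
It fails at once if another jar is taken out or knocked over (distance of any of jar_blue, jar_green, jar_black, jar_white from where it was at the start of the episode above 0.025 m or angle between any of jar_blue, jar_green, jar_black, jar_white's own z axis and vertical above 0.5 rad).
It fails at once if the red jar is dropped (falls faster than 0.7 m/s out of the fingers) (linear speed of jar_red above 0.7 m/s and contact force between jar_red and the fingers below 0.1 N).
It fails at once if the mug is moved (distance of mug from where it was at the start of the episode above 0.03 m).
It also fails if it takes over 72 s, if anything falls off the work surface, if the arm or the gripper's body presses on something with over 40 N, if the wrist force passes 120 N, or if a joint passes its speed limit or range.

## Working session

There is one attempt and no reset: what is moved stays moved. The work goes in short steps, Python scripts to look and compute and a tool call to move; the robot and the scene stay as the last step left them, time stands still between calls to the robot, and variables do not carry over. Pictures are saved under pics/ and viewed, about 8 in all and at most 12, crops included, and the job is handed in when it is done.

Besides the shell and the picture viewer there is one more tool, called as name(argument=value, ...) on one line, values as JSON. jog_arm: Moves the arm, as the interface text tells. Its arguments: {"type":"object","properties":{"steps":{"type":"array"},"grip_force":{"type":"number"}},"required":["steps"]}

```bash
ls; mkdir -p pics; cat > h.py <<'E'
import numpy as np, cv2
from plant import env
def cap(n):
    P=env.camera_params(n); im,d=env.capture(n); return im,d,P
def ray(P,uv,z):
    K,R,t=map(np.array,(P["mtx"],P["R"],P["t"])); uv=np.atleast_2d(uv).astype(float)
    d=np.c_[uv,np.ones(len(uv))]@np.linalg.inv(K).T@R; c=-R.T@t
    return c+d*((z-c[2])/d[:,2])[:,None]
def proj(P,X):
    p=(np.atleast_2d(X)@np.array(P["R"]).T+P["t"])@np.array(P["mtx"]).T; return p[:,:2]/p[:,2:]
def world(P,d):
    K,R,t=map(np.array,(P["mtx"],P["R"],P["t"])); v,u=np.mgrid[:480,:640]
    c=np.dstack([u,v,np.ones_like(u)])@np.linalg.inv(K).T*d[...,None]
    return (c-t)@R
def save(n,im): cv2.imwrite("pics/"+n,im[...,::-1])
E
python3 - <<'E'
from h import *
for n in("top","scene"):
    im,d,P=cap(n); save(n+".png",im); np.savez(n,im=im,d=d,**P); print(n,-np.array(P["R"]).T@P["t"])
s=env.get_state(); print(s["time"],s["ee_pos"],s["orientation"],s["grip_width"])
E
```

```text
pics
top [0.4768794  0.05365041 1.4086338 ]
scene [ 0.94019058 -0.59833713  1.00348323]
0.1 [ 0.21402163 -0.58669853  0.1940183 ] [ 1.79998065e+02  7.41007843e-02 -6.99566208e+01] 0.0858139403103342
```

View pics/top.png

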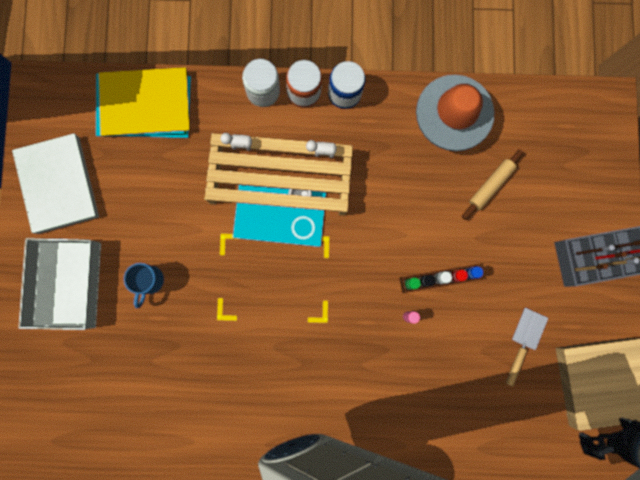

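View pics/scene.png

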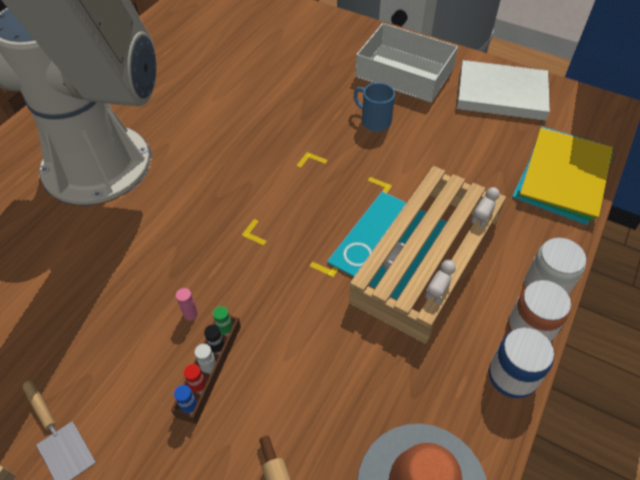

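Top view: the board's visible part spans (236,187)-(325,245), with the ring at (303,228). The tape corners span (218,236)-(328,320), and the pot is under the slats near (300,192).
Red candidates:
- red-capped jar in the rack (461,275): the chosen one
- rust-banded big jar (304,82)
- terracotta lump (460,107)
- pink look-alike (414,317)

The jar's neighbours in the rack are white (445,278) and blue (477,272).

```bash
cat > m.py <<'E'
from h import *
def hsvmask(im,lo,hi): return cv2.inRange(cv2.cvtColor(im,cv2.COLOR_RGB2HSV),lo,hi)
def roi(m,x0,y0,x1,y1):
    o=np.zeros_like(m); o[y0:y1,x0:x1]=m[y0:y1,x0:x1]; return o
def tape(im,P,box=(200,220,345,335)):
    m=roi(hsvmask(im,(20,120,120),(35,255,255)),*box)
    c,_=cv2.findContours(m,cv2.RETR_EXTERNAL,cv2.CHAIN_APPROX_NONE)
    pts=np.vstack([k[:,0] for k in c if cv2.contourArea(k)>8]); return ray(P,pts,0)[:,:2]
def board(im,P,box=(200,150,345,345)):
    m=roi(hsvmask(im,(83,100,80),(98,255,255)),*box)
    n,l,s,_=cv2.connectedComponentsWithStats(m); k=[i for i in range(1,n) if s[i,4]>30]
    v,u=np.where(np.isin(l,k)); return ray(P,np.c_[u,v],.009)[:,:2],m
def rect(p):
    (c,s,a)=cv2.minAreaRect((p*1000).astype(np.float32)); return np.round(c,1),np.round(s,1),round(a,2)
def red(im,P,box):
    h=cv2.cvtColor(im,cv2.COLOR_RGB2HSV); m=roi((((h[...,0]<6)|(h[...,0]>174))&(h[...,1]>180)&(h[...,2]>90)).astype(np.uint8),*box)
    return m
E
python3 - <<'E'
from m import *
z=np.load("top.npz"); im,d=z["im"],z["d"]; P=dict(mtx=z["mtx"],R=z["R"],t=z["t"]); W=world(P,d)
print("tape",rect(tape(im,P)))
b,m=board(im,P); print("board vis",rect(b)); bp=b[b[:,0]<b[:,0].max()]
print("near edge lowest/left/right",b[b[:,0].argmin()],b[b[:,1].argmax()],b[b[:,1].argmin()])
v,u=np.where(m[212:,:]>0); v+=212
c=cv2.convexHull(np.c_[u,v].astype(np.int32))
# bottom edge: lowest row per column
cols=np.arange(240,318); e=np.array([(x,v[u==x].max()+.5) for x in cols if (u==x).any()]); ew=ray(P,e,.009)
f=np.polyfit(ew[:,1],ew[:,0],1); print("near edge x=%.4f+%.4f y"%(f[1],f[0]),"board yaw",np.degrees(np.arctan(-f[0])))
for s in(0,1):
    r=np.arange(215,235); ee=np.array([(u[v==y].max()+.5 if s else u[v==y].min()-.5,y) for y in r]); q=ray(P,ee,.009); g=np.polyfit(q[:,0],q[:,1],1); print("side y=%.4f+%.4f x"%(g[1],g[0]))
# ring: white in board
h=cv2.cvtColor(im,cv2.COLOR_RGB2HSV); w=roi(((h[...,1]<110)&(h[...,2]>150)).astype(np.uint8),285,210,322,245); vv,uu=np.where(w); q=ray(P,np.c_[uu,vv],.009); print("ring",q.min(0),q.max(0),(q.min(0)+q.max(0))/2)
# shelf slats via depth
s=W[125:215,195:365]; k=(s[...,2]>.065)&(s[...,2]<.085); print("shelf",rect(s[k][:,:2]),s[k].mean(0))
# front: pot top estimates: white-ish between slats
w=roi(((h[...,1]<90)&(h[...,2]>100)).astype(np.uint8),270,180,325,200); n,l,st,ce=cv2.connectedComponentsWithStats(w)
for i in range(1,n):
  if st[i,4]>4: print("pot?",ce[i],st[i],W[int(ce[i][1]),int(ce[i][0])])
for name,(x,y) in dict(red=(461,275),blue=(477,272),white=(445,278),black=(429,281),green=(414,284),pink=(414,317),mug=(139,278)).items(): print(name,ray(P,(x,y),.079).round(4),W[y,x].round(3))
m=red(im,P,(440,255,490,295)); v,u=np.where(m); print("red",u.mean(),v.mean(),len(u),ray(P,(u.mean(),v.mean()),.079))
k=(W[...,2]>.06)&(W[...,2]<.095); k[:255]=0;k[300:]=0;k[:,:400]=0;k[:,490:]=0
n,l,st,ce=cv2.connectedComponentsWithStats(k.astype(np.uint8)); print([(st[i],W[l==i].mean(0).round(4)) for i in range(1,n)])
print("caps rect",rect(W[k][:,:2]))
z=np.load("scene.npz");P2=dict(mtx=z["mtx"],R=z["R"],t=z["t"]); m=red(z["im"],P2,(170,355,220,400)); v,u=np.where(m); print("scene red",u.mean(),v.mean(),ray(P2,(u.mean(),v.mean()),.07), "proj of top est",proj(P2,[.52,-.33,.079]))
cv2.imwrite("pics/crop.png",cv2.resize(np.hstack([im[180:330,390:500],z["im"][300:450,150:260]]),None,fx=3,fy=3,interpolation=2)[...,::-1])
E
```

```text
tape (array([528.1, 125.4]), array([288.4, 226.6]), 89.9)
board vis (array([691.7, 114.2]), array([230.1, 143.2]), 85.74)
near edge lowest/left/right [0.61379311 0.03214812] [0.64062306 0.23337992] [ 0.7442119  -0.00458606]
near edge x=0.6112+0.0785 y board yaw -4.48977264569756
side y=0.2754+-0.0657 x
side y=0.0627+-0.0929 x
ring [0.6314797 0.0225794 0.009    ] [0.68980792 0.08278732 0.009     ] [0.66064381 0.05268336 0.009     ]
shelf (array([791.7, 115.7]), array([359.3, 171.8]), 86.41) [0.78316403 0.11536108 0.07522727]
pot? [274.5 187. ] [270 187  10   1  10] [0.76480061 0.13006503 0.00969209]
pot? [299.2688172  192.62365591] [270 188  55  11 186] [0.75230801 0.06400844 0.01357003]
pot? [318.5 191. ] [314 191  10   1  10] [0.75776285 0.0140056  0.00574358]
red [[ 0.5409 -0.3419  0.079 ]] [ 0.541 -0.342  0.08 ]
blue [[ 0.5492 -0.3817  0.079 ]] [ 0.549 -0.383  0.075]
white [[ 0.5326 -0.3021  0.079 ]] [ 0.533 -0.303  0.075]
black [[ 0.5244 -0.2624  0.079 ]] [ 0.524 -0.262  0.08 ]
green [[ 0.5162 -0.2252  0.079 ]] [ 0.516 -0.225  0.081]
pink [[ 0.4355 -0.2254  0.079 ]] [ 0.435 -0.227  0.073]
mug [[0.5163 0.4498 0.079 ]] [0.519 0.473 0.003]
red 460.69924812030075 274.94736842105266 133 [[ 0.54102147 -0.34112511  0.079     ]]
[(array([470, 266,  13,  12, 120], dtype=int32), array([ 0.5501, -0.38  ,  0.077 ])), (array([454, 270,  14,  11, 118], dtype=int32), array([ 0.5414, -0.3419,  0.0775])), (array([439, 272,  13,  11, 116], dtype=int32), array([ 0.5355, -0.3027,  0.0773])), (array([424, 274,  12,  12, 112], dtype=int32), array([ 0.5277, -0.2638,  0.0778])), (array([408, 277,  13,  12, 111], dtype=int32), array([ 0.5193, -0.2257,  0.0779]))]
caps rect (array([ 535.1, -304.1]), array([ 28.6, 186.9]), 10.82)
scene red 192.76408450704224 374.9542253521127 [[ 0.54587404 -0.3449578   0.07      ]] proj of top est [[184.60489197 358.85263746]]
```

View pics/crop.png

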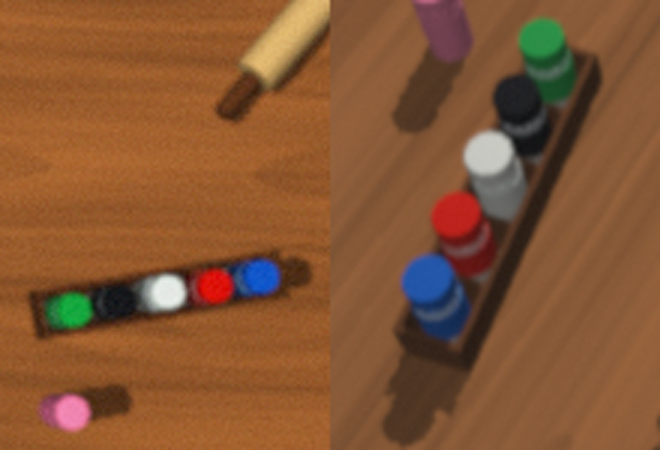

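The crop confirms it: the red jar sits in the fourth pocket, between white and blue, at about (0.541,-0.342), and the pink look-alike stands outside the rack. By my measurements the board centre is (0.705,0.1135) with yaw -4.4°, the place is (0.528,0.125), and the shelf front is at x≈0.706. The ring check agrees to within 1 mm. Next I move above the near part of the board, around (0.645,0.115).

jog_arm(steps=[{"offset":[-31,-38,0],"dr":[0,0,0],"jaw":40},{"offset":[-31,-38,0],"dr":[0,0,0],"jaw":40},{"offset":[-31,-38,0],"dr":[0,0,0],"jaw":40},{"offset":[-31,-38,0],"dr":[0,0,0],"jaw":40},{"offset":[-31,-38,0],"dr":[0,0,0],"jaw":40},{"offset":[-31,-38,0],"dr":[0,0,0],"jaw":40},{"offset":[-31,-38,0],"dr":[0,0,0],"jaw":40},{"offset":[-31,-38,0],"dr":[0,0,0],"jaw":40}])

```text
time: 0.9
ee_pos: [0.4156, -0.2454, 0.1915]
orientation: [179.9, 0.1, -70.5]
force: [1.1, -0.7, 0.1]
grip_width: 0.0341
```

jog_arm(steps=[{"offset":[-30,-39,0],"dr":[0,0,0],"jaw":40},{"offset":[-30,-39,0],"dr":[0,0,0],"jaw":40},{"offset":[-30,-39,0],"dr":[0,0,0],"jaw":40},{"offset":[-30,-39,0],"dr":[0,0,0],"jaw":40},{"offset":[-30,-39,0],"dr":[0,0,0],"jaw":40},{"offset":[-30,-39,0],"dr":[0,0,0],"jaw":40},{"offset":[-30,-39,0],"dr":[0,0,0],"jaw":40},{"offset":[-30,-39,0],"dr":[0,0,0],"jaw":40}])

```text
time: 1.7
ee_pos: [0.629, 0.093, 0.1903]
orientation: [179.8, 0.1, -70.4]
force: [0.8, 0.1, 0.4]
grip_width: 0.0341
```

jog_arm(steps=[{"offset":[0,0,20],"dr":[0,0,8],"jaw":40},{"offset":[0,0,20],"dr":[0,0,8],"jaw":40},{"offset":[0,0,20],"dr":[0,0,8],"jaw":40},{"offset":[0,0,0],"dr":[0,0,0],"jaw":40}])

```text
time: 2.1
ee_pos: [0.6318, 0.101, 0.1269]
orientation: [179.8, 0.1, -94.8]
force: [0.0, -1.0, 0.8]
grip_width: 0.034
```

jog_arm(steps=[{"offset":[-18,-13,40],"dr":[0,0,0],"jaw":40},{"offset":[0,0,40],"dr":[0,0,0],"jaw":40},{"offset":[0,0,20],"dr":[0,0,0],"jaw":40},{"offset":[0,0,8],"dr":[0,0,0],"jaw":40},{"offset":[0,0,0],"dr":[0,0,0],"jaw":40}])

```text
time: 2.6
ee_pos: [0.6495, 0.1185, 0.0199]
orientation: [-179.9, 0.2, -93.8]
force: [0.1, -0.3, -0.3]
grip_width: 0.0344
```

jog_arm(steps=[{"offset":[0,0,4],"dr":[0,0,0],"jaw":40},{"offset":[0,0,3],"dr":[0,0,0],"jaw":40},{"offset":[0,0,0],"dr":[0,0,0],"jaw":40}])

```text
time: 2.9
ee_pos: [0.6519, 0.1185, 0.0164]
orientation: [-179.6, 0.2, -93.6]
force: [-0.4, -0.5, -0.2]
grip_width: 0.0338
```

jog_arm(steps=[{"offset":[0,2,4],"dr":[0,0,0],"jaw":40},{"offset":[0,2,2],"dr":[0,0,0],"jaw":40},{"offset":[0,0,0],"dr":[0,0,0],"jaw":40}])

```text
time: 3.2
ee_pos: [0.6487, 0.1189, 0.0118]
orientation: [-179.5, 0.3, -93.6]
force: [0.2, 0.1, 0.9]
grip_width: 0.0338
```

jog_arm(steps=[{"offset":[0,0,3],"dr":[0,0,0],"jaw":40},{"offset":[0,0,2],"dr":[0,0,0],"jaw":40}])

```text
time: 3.4
ee_pos: [0.649, 0.1189, 0.0069]
orientation: [-179.4, 0.3, -93.6]
force: [-0.1, 0.0, 0.7]
grip_width: 0.034
```

jog_arm(steps=[{"offset":[0,0,2],"dr":[0,0,0],"jaw":40},{"offset":[0,0,1],"dr":[0,0,0],"jaw":40}])

```text
time: 3.6
ee_pos: [0.6489, 0.119, 0.0034]
orientation: [-179.5, 0.3, -93.6]
force: [0.3, 0.2, -0.1]
grip_width: 0.0343
```

jog_arm(steps=[{"offset":[0,0,1],"dr":[0,0,0],"jaw":40},{"offset":[0,0,1],"dr":[0,0,0],"jaw":40}])

```text
time: 3.8
ee_pos: [0.6489, 0.1189, 0.001]
orientation: [-179.5, 0.3, -93.6]
force: [-0.1, -0.7, -0.3]
grip_width: 0.0346
```

jog_arm(steps=[{"offset":[0,0,1],"dr":[0,0,0],"jaw":40},{"offset":[0,0,1],"dr":[0,0,0],"jaw":40}])

```text
time: 4.0
ee_pos: [0.6489, 0.1189, -0.0012]
orientation: [-179.5, 0.3, -93.6]
force: [-0.1, -0.5, -0.2]
grip_width: 0.0339
```

```bash
python3 - <<'E'
from m import *
a,d,P=cap("scene"); b,db,PB=cap("top")
c1=cv2.resize(a[160:320,280:440],None,fx=3,fy=3); c2=cv2.resize(b[160:320,200:306],None,fx=3,fy=3)
save("press.png",np.hstack([c1,c2])); s=env.get_state(); print(s["ee_pos"],s["force"],proj(P,s["ee_pos"]),proj(PB,s["ee_pos"]))
E
```

```text
[ 0.64886427  0.11894357 -0.00121126] [-0.47640323 -0.82205558 -0.61211824] [[365.38290343 232.31777874]] [[277.20815841 231.35266609]]
```

View pics/press.png

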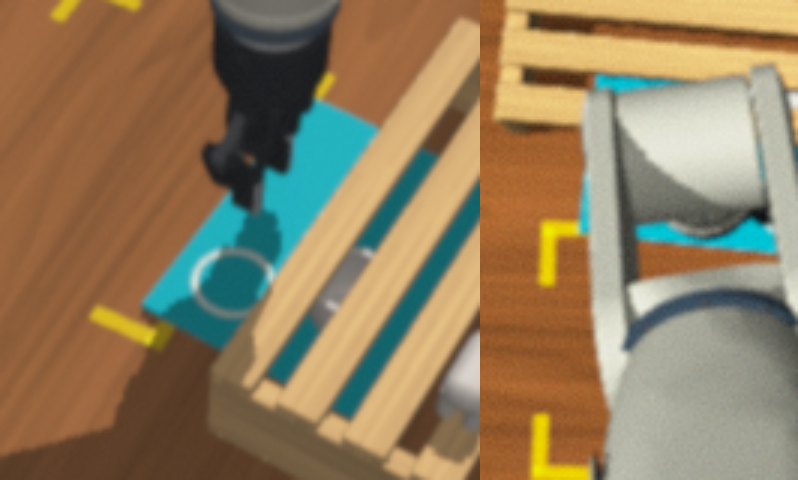

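The finger tips are just above the board beside their own shadow (crop ~(255,210)), clear of the front slat. I'm lowering further until they touch.

jog_arm(steps=[{"offset":[0,0,1],"dr":[0,0,0],"jaw":40},{"offset":[0,0,0],"dr":[0,0,0],"jaw":40}])

```text
time: 4.3
ee_pos: [0.6489, 0.1189, -0.0023]
orientation: [-179.5, 0.3, -93.6]
force: [-1.2, 0.1, -0.6]
grip_width: 0.0341
```

jog_arm(steps=[{"offset":[0,0,1],"dr":[0,0,0],"jaw":40},{"offset":[0,0,0],"dr":[0,0,0],"jaw":40}])

```text
time: 4.5
ee_pos: [0.6489, 0.119, -0.0033]
orientation: [-179.5, 0.3, -93.6]
force: [0.2, -0.7, 0.3]
grip_width: 0.0342
```

jog_arm(steps=[{"offset":[0,0,1],"dr":[0,0,0],"jaw":40},{"offset":[0,0,0],"dr":[0,0,0],"jaw":40}])

```text
time: 4.7
ee_pos: [0.649, 0.119, -0.0043]
orientation: [-179.5, 0.3, -93.6]
force: [0.8, -0.4, 0.3]
grip_width: 0.0344
```

jog_arm(steps=[{"offset":[0,0,1],"dr":[0,0,0],"jaw":40},{"offset":[0,0,0],"dr":[0,0,0],"jaw":40}])

```text
time: 4.9
ee_pos: [0.649, 0.119, -0.0054]
orientation: [-179.5, 0.3, -93.6]
force: [-1.0, -0.3, 1.0]
grip_width: 0.0342
```

jog_arm(steps=[{"offset":[0,0,1],"dr":[0,0,0],"jaw":40},{"offset":[0,0,0],"dr":[0,0,0],"jaw":40}])

```text
time: 5.1
ee_pos: [0.649, 0.119, -0.0065]
orientation: [-179.5, 0.3, -93.6]
force: [0.3, -0.4, -0.3]
grip_width: 0.0344
```

jog_arm(steps=[{"offset":[0,0,1],"dr":[0,0,0],"jaw":40},{"offset":[0,0,0],"dr":[0,0,0],"jaw":40}])

```text
time: 5.3
ee_pos: [0.649, 0.119, -0.0076]
orientation: [-179.5, 0.3, -93.6]
force: [0.9, -0.5, -0.1]
grip_width: 0.0338
```

```bash
python3 - <<'E'
from m import *
a,d,P=cap("wrist"); W=world(P,d); save("w1.png",a)
print("cam",-np.array(P["R"]).T@P["t"],"axis",np.array(P["R"])[2],proj(P,env.get_state()["ee_pos"]))
for v in range(20,480,50): print(v,[tuple((W[v,u]*1000).astype(int)) if d[v,u]>0 else 0 for u in(100,220,270,320,370,420,540)])
E
```

```text
cam [0.71320677 0.11489389 0.17291191] axis [-0.25173686  0.02056074 -0.96757729] [[325.90261354 268.90815084]]
20 [(np.int64(759), np.int64(197), np.int64(9)), (np.int64(756), np.int64(152), np.int64(9)), (np.int64(755), np.int64(133), np.int64(9)), (np.int64(754), np.int64(114), np.int64(9)), (np.int64(752), np.int64(95), np.int64(8)), (np.int64(749), np.int64(78), np.int64(16)), (np.int64(744), np.int64(41), np.int64(27))]
70 [(np.int64(729), np.int64(164), np.int64(78)), (np.int64(728), np.int64(138), np.int64(76)), (np.int64(727), np.int64(126), np.int64(78)), (np.int64(726), np.int64(115), np.int64(77)), (np.int64(726), np.int64(103), np.int64(75)), (np.int64(725), np.int64(92), np.int64(77)), (np.int64(723), np.int64(65), np.int64(76))]
120 [(np.int64(719), np.int64(167), np.int64(76)), (np.int64(717), np.int64(139), np.int64(77)), (np.int64(716), np.int64(127), np.int64(76)), (np.int64(716), np.int64(116), np.int64(77)), (np.int64(715), np.int64(104), np.int64(76)), (np.int64(714), np.int64(92), np.int64(76)), (np.int64(712), np.int64(64), np.int64(76))]
170 [(np.int64(703), 
[... 1548 characters left out ...]
656), np.int64(68), np.int64(92))]
420 [(np.int64(659), np.int64(164), np.int64(105)), (np.int64(665), np.int64(136), np.int64(114)), (np.int64(659), np.int64(129), np.int64(107)), (np.int64(658), np.int64(119), np.int64(107)), (np.int64(657), np.int64(109), np.int64(107)), (np.int64(661), np.int64(100), np.int64(111)), (np.int64(653), np.int64(74), np.int64(104))]
470 [(np.int64(648), np.int64(165), np.int64(106)), (np.int64(668), np.int64(132), np.int64(128)), (np.int64(659), np.int64(127), np.int64(119)), (np.int64(658), np.int64(119), np.int64(118)), (np.int64(658), np.int64(110), np.int64(119)), (np.int64(666), np.int64(104), np.int64(127)), (np.int64(641), np.int64(73), np.int64(104))]
```

View pics/w1.png

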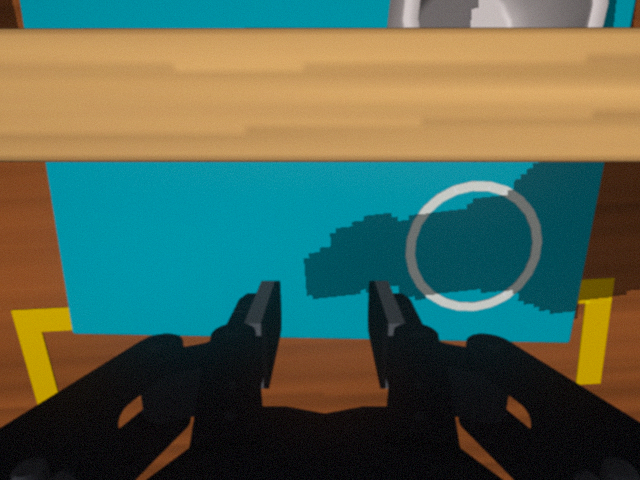

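Wrist view: the tips are at about (265,285) and (385,285), both over the board. The ring is at (475,245) and the pot at the top right. I'll read the tip depth from this view.

```bash
python3 - <<'E'
from m import *
a,d,P=cap("wrist"); W=world(P,d)
for u in(262,268,274,276,372,376,380,386): print(u,[tuple(int(x) for x in W[v,u]*1000) for v in(280,284,288,294,300,310)])
k=(a.max(2)<75)&(W[...,2]>.012)&(d>0); k[:250]=0; print("lowest dark", W[k][:,2].min(), np.percentile(W[k][:,2],[.1,1,2]))
print(env.get_state()["grip_width"])
E
```

```text
262 [(651, 147, 10), (660, 141, 37), (661, 141, 42), (661, 140, 48), (661, 139, 53), (660, 138, 58)]
268 [(651, 144, 9), (660, 139, 37), (660, 138, 42), (713, 114, 173), (660, 137, 51), (660, 136, 59)]
274 [(651, 141, 9), (660, 137, 38), (660, 136, 41), (660, 136, 47), (659, 136, 49), (656, 135, 51)]
276 [(651, 140, 9), (661, 136, 39), (660, 136, 42), (658, 136, 43), (657, 136, 44), (653, 136, 45)]
372 [(648, 98, 9), (658, 101, 38), (658, 101, 40), (655, 101, 40), (653, 102, 41), (650, 102, 43)]
376 [(648, 96, 10), (658, 100, 38), (658, 100, 42), (658, 101, 47), (658, 101, 52), (655, 101, 52)]
380 [(648, 95, 9), (658, 98, 38), (658, 99, 41), (658, 99, 47), (658, 100, 52), (658, 101, 59)]
386 [(648, 92, 8), (658, 96, 37), (658, 96, 41), (658, 97, 46), (657, 98, 51), (658, 99, 59)]
lowest dark 0.030684184530129978 [0.03508563 0.04254579 0.04875598]
0.0342630688122756
```

The wrist depth puts the tips at about z=36 mm, and the tip spacing in pixels agrees. So the reported TCP height reads about 40 mm too low here, and there is still about 26 mm to go. Since I can't trust that height, I'll go by force and camera instead.

jog_arm(steps=[{"offset":[0,0,8],"dr":[0,0,0],"jaw":40},{"offset":[0,0,8],"dr":[0,0,0],"jaw":40},{"offset":[0,0,4],"dr":[0,0,0],"jaw":40},{"offset":[0,0,0],"dr":[0,0,0],"jaw":40}])

```text
time: 5.8
ee_pos: [0.6498, 0.1191, -0.0284]
orientation: [-179.4, 0.3, -93.6]
force: [-3.4, -0.9, 15.4]
grip_width: 0.0341
```

jog_arm(steps=[{"offset":[0,0,2],"dr":[0,0,0],"jaw":40},{"offset":[0,0,0],"dr":[0,0,0],"jaw":40}])

```text
time: 6.0
ee_pos: [0.65, 0.1192, -0.0279]
orientation: [-179.4, 0.3, -93.6]
force: [0.0, 0.2, -0.8]
grip_width: 0.0345
```

jog_arm(steps=[{"offset":[0,0,1],"dr":[0,0,0],"jaw":40}])

```text
time: 6.1
ee_pos: [0.6503, 0.1192, -0.0284]
orientation: [-179.4, 0.3, -93.6]
force: [-4.1, -0.8, 16.7]
grip_width: 0.0339
```

jog_arm(steps=[{"offset":[0,0,1],"dr":[0,0,0],"jaw":40}])

```text
time: 6.2
ee_pos: [0.6503, 0.1192, -0.0284]
orientation: [-179.4, 0.3, -93.6]
force: [-6.9, -1.0, 21.2]
grip_width: 0.0342
```

jog_arm(steps=[{"offset":[0,2,0.8],"dr":[0,0,0],"jaw":40},{"offset":[0,4,0.8],"dr":[0,0,0],"jaw":40},{"offset":[0,5,0.8],"dr":[0,0,0],"jaw":40}])

```text
time: 6.5
ee_pos: [0.6462, 0.1203, -0.0282]
orientation: [-178.7, 0.4, -93.5]
force: [4.7, -0.6, 6.5]
grip_width: 0.0346
```

```bash
cat > mb.py <<'E'
from m import *
def near(im,P):
    b,m=board(im,P); p=(np.c_[b])*1; print("board vis rect",rect(b)); return m
a,d,P=cap("wrist"); m=cv2.inRange(cv2.cvtColor(a,cv2.COLOR_RGB2HSV),(83,100,50),(98,255,255))
e=[]
for u in list(range(80,200))+list(range(430,570)):
    v=np.where(m[:,u])[0]
    if len(v) and v.max()<470: e.append((u,v.max()+.5))
q=ray(P,np.array(e),.009); f=np.polyfit(q[:,1],q[:,0],1); r=q[:,0]-np.polyval(f,q[:,1]); k=abs(r)<.003
f=np.polyfit(q[k,1],q[k,0],1); print("near edge",f,k.sum(),"yaw",-np.degrees(np.arctan(f[0])))
h=cv2.cvtColor(a,cv2.COLOR_RGB2HSV); w=((h[...,1]<120)&(h[...,2]>90)).astype(np.uint8); w[:165]=0
c,_=cv2.findContours(w,cv2.RETR_EXTERNAL,cv2.CHAIN_APPROX_NONE)
for c in c:
    if cv2.contourArea(c)>1500:
        (x,y),_,_=cv2.fitEllipse(c); print("ring?",(x,y),cv2.contourArea(c),ray(P,(x,y),.009))
s=env.get_state(); print(s["time"],s["ee_pos"],s["force"])
E
python3 mb.py
```

```text
near edge [0.05823285 0.61898652] 95 yaw -3.332732863548334
ring? (493.84307861328125, 263.62115478515625) 17454.0 [[0.65716716 0.05501991 0.009     ]]
6.55 [ 0.64566173  0.12034265 -0.0282275 ] [ 3.50116391 -0.26437112  7.50242112]
```

The ring moved about 4 mm with the tool, so the board is following. I'll continue with a little more press.

jog_arm(steps=[{"offset":[0,6,1.3],"dr":[0,0,0],"jaw":40},{"offset":[0,8,1.3],"dr":[0,0,0],"jaw":40},{"offset":[0,8,1.3],"dr":[0,0,0],"jaw":40},{"offset":[0,8,1.3],"dr":[0,0,0],"jaw":40}])

```text
time: 6.95
ee_pos: [0.6313, 0.1238, -0.028]
orientation: [-177.1, 0.7, -93.4]
force: [6.3, -1.0, 9.8]
grip_width: 0.0338
```

```bash
python3 mb.py
```

```text
near edge [0.05926712 0.60310191] 93 yaw -3.391788405850762
ring? (494.80224609375, 266.1348876953125) 17393.5 [[0.64017097 0.05795955 0.009     ]]
7.0 [ 0.63038402  0.1239142  -0.02805154] [ 4.09885374  0.13798657 12.41426938]
```

jog_arm(steps=[{"offset":[1,8,1.3],"dr":[-0.6,0,0],"jaw":40},{"offset":[1,10,1.3],"dr":[-0.6,0,0],"jaw":40},{"offset":[1,10,1.3],"dr":[-0.6,0,0],"jaw":40},{"offset":[1,10,1.3],"dr":[-0.6,0,0],"jaw":40},{"offset":[1,10,1.3],"dr":[-0.6,0,0],"jaw":40},{"offset":[1,8,1.3],"dr":[-0.6,0,0],"jaw":40}])

```text
time: 7.6
ee_pos: [0.5982, 0.1251, -0.0279]
orientation: [-178.2, 1.2, -93.2]
force: [4.9, -0.5, 9.2]
grip_width: 0.0342
```

```bash
python3 mb.py
```

```text
near edge [0.06117154 0.5707285 ] 173 yaw -3.5005090554782807
ring? (496.6950378417969, 268.57061767578125) 17376.0 [[0.6072953  0.05844657 0.009     ]]
7.65 [ 0.59766176  0.12502102 -0.02795144] [ 3.76222027  0.38124953 11.83986149]
```

jog_arm(steps=[{"offset":[0.7,10,1.3],"dr":[-0.7,-0.2,0],"jaw":40},{"offset":[0.7,10,1.3],"dr":[-0.7,-0.2,0],"jaw":40},{"offset":[0.7,10,1.3],"dr":[-0.7,-0.2,0],"jaw":40},{"offset":[0.7,10,1.3],"dr":[-0.7,-0.2,0],"jaw":40},{"offset":[0.7,10,1.3],"dr":[-0.7,-0.2,0],"jaw":40},{"offset":[0.7,10,1.3],"dr":[-0.7,-0.2,0],"jaw":40},{"offset":[0.7,10,1.3],"dr":[-0.7,-0.2,0],"jaw":40},{"offset":[0.7,10,1.3],"dr":[-0.7,-0.2,0],"jaw":40}])

```text
time: 8.45
ee_pos: [0.5497, 0.129, -0.0271]
orientation: [179.5, 3.6, -93.0]
force: [5.8, 0.2, 9.4]
grip_width: 0.0342
```

```bash
python3 mb.py
```

```text
near edge [0.07746907 0.52251817] 170 yaw -4.429803280117446
ring? (500.5566101074219, 272.48779296875) 4446.0 [[0.55985075 0.06032566 0.009     ]]
8.5 [ 0.54873001  0.12894329 -0.02711803] [ 3.04822137  0.98887094 13.01462616]
```

jog_arm(steps=[{"offset":[0.7,10,1.3],"dr":[-0.4,0.6,0],"jaw":40},{"offset":[0.7,10,1.3],"dr":[-0.4,0.6,0],"jaw":40},{"offset":[0.7,10,1.3],"dr":[-0.4,0.6,0],"jaw":40},{"offset":[0.7,10,1.3],"dr":[-0.4,0.6,0],"jaw":40},{"offset":[0.7,10,1.3],"dr":[-0.4,0.6,0],"jaw":40},{"offset":[0.7,10,1.3],"dr":[-0.4,0.6,0],"jaw":40},{"offset":[0.7,10,1.3],"dr":[-0.4,0.6,0],"jaw":40},{"offset":[0.7,8,1.3],"dr":[-0.4,0.6,0],"jaw":40}])

```text
time: 9.3
ee_pos: [0.4969, 0.1318, -0.0282]
orientation: [179.0, -0.7, -92.9]
force: [6.5, -1.9, 13.3]
grip_width: 0.0344
```

```bash
python3 mb.py
```

```text
near edge [0.12965495 0.4643833 ] 174 yaw -7.3874699431497275
ring? (497.4234619140625, 264.47259521484375) 16920.5 [[0.50944361 0.06565176 0.009     ]]
9.35 [ 0.49631627  0.13193319 -0.02821547] [ 3.90378453 -0.73435641 12.88875842]
```

jog_arm(steps=[{"offset":[0.7,9,1.3],"dr":[0,0,-1],"jaw":40},{"offset":[0.7,9,1.3],"dr":[0,0,-1],"jaw":40},{"offset":[0.7,8,1.3],"dr":[0,0,-1],"jaw":40},{"offset":[0.7,6,1.3],"dr":[0,0,-1],"jaw":40}])

```text
time: 9.75
ee_pos: [0.4795, 0.1337, -0.0283]
orientation: [-179.4, -0.3, -88.8]
force: [6.0, -0.6, 10.5]
grip_width: 0.0343
```

```bash
python3 mb.py; python3 - <<'E'
from h import *
a,d,P=cap("wrist"); save("w2.png",a)
E
```

```text
near edge [0.07268424 0.45515033] 175 yaw -4.157189914299834
ring? (498.9076843261719, 269.3370056152344) 16731.0 [[0.49390913 0.0675574  0.009     ]]
9.8 [ 0.47902705  0.13364566 -0.02839883] [ 3.99384499 -0.4392118  12.76371786]
```

View pics/w2.png

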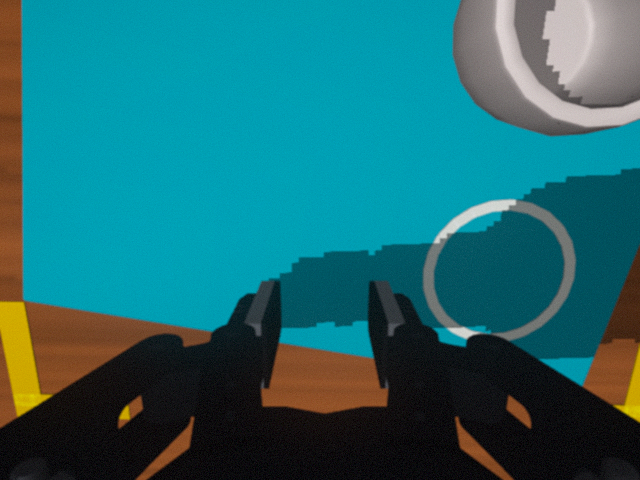

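The board is nearly in place. The pot is upright at the upper right, the ring is at (498,270), and the near edge runs from (22,302) to (585,387). I'll compute the board pose from these points.

```bash
python3 - <<'E'
from m import *
P=env.camera_params("wrist"); q=ray(P,[(22,302),(200,328),(350,355),(585,387),(22,100)],.009); print(q.round(4))
print("yaw",np.degrees(np.arctan2(-(q[0]-q[3])[0],(q[0]-q[3])[1])), np.degrees(np.arctan2(*(q[4]-q[0])[[1,0]])))
# tape inside corners from initial top view, per corner
z=np.load("top.npz"); PT=dict(mtx=z["mtx"],R=z["R"],t=z["t"]); t=tape(z["im"],PT); c=t.mean(0)
for sx in(1,-1):
  for sy in(1,-1):
    g=t[(np.sign(t-c)==(sx,sy)).all(1)]; print(sx,sy,[g[:,i].max() if s>0 else g[:,i].min() for i,s in((0,sx),(1,sy))])
E
```

```text
[[0.4764 0.2531 0.009 ]
 [0.4664 0.1841 0.009 ]
 [0.4553 0.1236 0.009 ]
 [0.442  0.0243 0.009 ]
 [0.5518 0.2401 0.009 ]]
yaw -8.565730724647644 -9.72531549249339
1 1 [np.float64(0.6415546774144969), np.float64(0.26932411452554506)]
1 -1 [np.float64(0.6395159698038174), np.float64(-0.01807640656355273)]
-1 1 [np.float64(0.4150175953942843), np.float64(0.26973767901059326)]
-1 -1 [np.float64(0.4146143797999633), np.float64(-0.018584609544729867)]
```

The board yaw is about -9° and its centre is about (0.543,0.126), so it needs about -15 mm in x and +9° of turn. I'll re-press on its left part and drag there, which gives both.

jog_arm(steps=[{"offset":[0,0,-15],"dr":[0,0,0],"jaw":40},{"offset":[-33,-6,0],"dr":[0,0,0],"jaw":40},{"offset":[-32,-6,0],"dr":[0,0,0],"jaw":40},{"offset":[0,0,0],"dr":[0,0,2],"jaw":40},{"offset":[0,0,9],"dr":[0,0,2],"jaw":40},{"offset":[0,0,3],"dr":[0,0,0],"jaw":40},{"offset":[0,0,2],"dr":[0,0,0],"jaw":40},{"offset":[0,0,1.2],"dr":[0,0,0],"jaw":40}])

```text
time: 10.65
ee_pos: [0.4916, 0.202, -0.0286]
orientation: [-179.3, -0.2, -92.9]
force: [-10.9, -2.7, 44.0]
grip_width: 0.0338
```

jog_arm(steps=[{"offset":[0,3,0.2],"dr":[0,0,0],"jaw":40},{"offset":[0.5,6,1],"dr":[0,0,-1.5],"jaw":40},{"offset":[0.5,8,1.2],"dr":[-0.3,0,-1.5],"jaw":40},{"offset":[0.5,8,1.2],"dr":[-0.3,0,-1.5],"jaw":40}])

```text
time: 11.05
ee_pos: [0.475, 0.2027, -0.0284]
orientation: [-179.0, 0.0, -88.0]
force: [5.0, -1.2, 11.7]
grip_width: 0.0338
```

```bash
cat > mc.py <<'E'
from m import *
a,d,P=cap("wrist"); h=cv2.cvtColor(a,cv2.COLOR_RGB2HSV); m=cv2.inRange(h,(83,100,50),(98,255,255))
n,l,s,_=cv2.connectedComponentsWithStats(m); m=(l==1+s[1:,4].argmax()).astype(np.uint8)
def fit(pts,axis):
    q=ray(P,np.array(pts,float),.009); x,y=(q[:,1],q[:,0]) if axis==0 else (q[:,0],q[:,1])
    for _ in range(3):
        f=np.polyfit(x,y,1); r=abs(y-np.polyval(f,x)); k=r<=max(.0012,np.percentile(r,80)); x,y=x[k],y[k]
    return f,len(x),r.max()
def filt(c): return [p for p in c if 2<p[0]<637 and p[1]<478 and a[min(479,int(p[1]+6)),int(p[0])].max()>60]
bot=filt([(u,np.where(m[:,u])[0].max()+.5) for u in range(3,637) if m[:,u].any()])
print("near x=f(y)",*fit(bot,0)) if len(bot)>20 else 0
left=[(np.where(m[v])[0].min()-.5,v) for v in range(0,290) if m[v].any() and np.where(m[v])[0].min()>3]
if len(left)>30: print("left y=f(x)",*fit(left,1))
w=((h[...,1]<120)&(h[...,2]>90)).astype(np.uint8)
for c in cv2.findContours(w,cv2.RETR_EXTERNAL,cv2.CHAIN_APPROX_NONE)[0]:
    if cv2.contourArea(c)>1500: (x,y),_,_=cv2.fitEllipse(c); print("white",(int(x),int(y)),cv2.contourArea(c),ray(P,(x,y),.009))
s=env.get_state(); print(s["time"],s["ee_pos"],s["force"])
E
python3 mc.py
```

```text
near x=f(y) [0.1010168  0.43584526] 166 0.0007592351722254809
left y=f(x) [-0.10064837  0.29860457] 290 0.00020899966983672913
11.1 [ 0.47414616  0.20263214 -0.02842111] [ 2.09144912 -0.14444067 12.48200311]
```

jog_arm(steps=[{"offset":[1.5,7,1.2],"dr":[-0.3,0,-1.5],"jaw":40},{"offset":[1.5,7,1.2],"dr":[-0.3,0,-1.5],"jaw":40}])

```text
time: 11.3
ee_pos: [0.4665, 0.2008, -0.0284]
orientation: [-179.0, 0.2, -84.6]
force: [5.7, 1.1, 10.1]
grip_width: 0.0342
```

```bash
python3 mc.py
```

```text
near x=f(y) [0.06568576 0.43530472] 161 0.00032686320692632
left y=f(x) [-0.06528749  0.2791921 ] 290 0.00021592280670651443
11.35 [ 0.46585859  0.20058721 -0.02839012] [ 3.40129699  1.10494494 12.36468262]
```

The board centre is now about (0.529,0.129) with yaw -3.7°, which is inside tolerance (place 0.528,0.125, yaw ≈0). Lifting off and moving towards the rack.

jog_arm(steps=[{"offset":[0,0,-8],"dr":[0,0,0],"jaw":40},{"offset":[0,0,-40],"dr":[0,0,0],"jaw":60},{"offset":[0,0,-50],"dr":[0,0,0],"jaw":80},{"offset":[0,0,-50],"dr":[0,0,0],"jaw":80},{"offset":[0,0,-20],"dr":[0,0,0],"jaw":80},{"offset":[49,-2,0],"dr":[0,0,0],"jaw":80},{"offset":[49,-2,0],"dr":[0,0,0],"jaw":80},{"offset":[49,-2,0],"dr":[0,0,0],"jaw":80}])

```text
time: 12.15
ee_pos: [0.4816, 0.0535, 0.1477]
orientation: [-179.1, 0.2, -83.5]
force: [0.7, 0.7, 0.2]
grip_width: 0.0681
```

jog_arm(steps=[{"offset":[49,-2,0],"dr":[0,0,0],"jaw":80},{"offset":[49,-2,0],"dr":[0,0,0],"jaw":80},{"offset":[49,-2,0],"dr":[0,0,0],"jaw":80},{"offset":[49,-2,0],"dr":[0,0,0],"jaw":80},{"offset":[49,-2,0],"dr":[0,0,0],"jaw":80},{"offset":[49,-2,0],"dr":[0,0,0],"jaw":80},{"offset":[49,-2,0],"dr":[0,0,0],"jaw":80}])

```text
time: 12.85
ee_pos: [0.5295, -0.2939, 0.1478]
orientation: [-179.2, 0.3, -83.1]
force: [0.6, 1.0, -0.1]
grip_width: 0.0682
```

jog_arm(steps=[{"offset":[0,0,0],"dr":[0,0,8.5],"jaw":80},{"offset":[0,0,0],"dr":[0,0,8.5],"jaw":80},{"offset":[0,0,0],"dr":[0,0,8.5],"jaw":80},{"offset":[0,0,0],"dr":[0,0,8.5],"jaw":80},{"offset":[0,0,0],"dr":[0,0,8.5],"jaw":80},{"offset":[0,0,0],"dr":[0,0,8.5],"jaw":80},{"offset":[0,0,0],"dr":[0,0,8.5],"jaw":80},{"offset":[0,0,0],"dr":[0,0,8.5],"jaw":80}])

```text
time: 13.65
ee_pos: [0.5232, -0.3005, 0.1455]
orientation: [179.7, 0.5, -152.1]
force: [-0.7, -1.1, -0.8]
grip_width: 0.068
```

jog_arm(steps=[{"offset":[0,0,0],"dr":[0,0,8.4],"jaw":80},{"offset":[0,0,0],"dr":[0,0,8.4],"jaw":80},{"offset":[-10,-42,0],"dr":[0,0,0],"jaw":80},{"offset":[0,0,20],"dr":[0,0,0],"jaw":80},{"offset":[0,0,0],"dr":[0,0,0],"jaw":80}])

```text
time: 14.15
ee_pos: [0.5373, -0.3386, 0.124]
orientation: [179.3, 0.1, -169.5]
force: [-0.5, 0.7, 0.0]
grip_width: 0.0684
```

```bash
cat > mr.py <<'E'
from m import *
a,d,P=cap("wrist"); W=world(P,d); save("w3.png",a); s=env.get_state(); ee=np.array(s["ee_pos"]); yaw=np.radians(s["orientation"][2])
m=red(a,P,(0,0,640,480)); m[d==0]=0; k=(m>0)&(abs(W[...,2]-.079)<.004); print("red top",k.sum(),(np.percentile(W[k],2,0)+np.percentile(W[k],98,0))/2,W[k].mean(0))
t=np.percentile(W[k],[2,98],0).mean(0); D=t[:2]-ee[:2]; c,si=np.cos(yaw),np.sin(yaw)
print("need tool dx,dy mm",1000*(D@[c,si]),1000*(D@[si,-c]),"yaw",s["orientation"],ee)
dark=(a.max(2)<75)&(d>0)&(d<.17); zz=W[dark]; r=(zz[:,:2]-ee[:2])@np.array([[c,si],[si,-c]]).T
for sg in(1,-1):
    q=(r[:,0]*sg>.02)&(r[:,0]*sg<.06)&(abs(r[:,1])<.03); print("finger",sg,q.sum(),np.percentile(zz[q],[.5,2],0)[:,2] if q.any() else 0, np.median(r[q],0))
tb,_,PT=cap("top"); b,_=board(tb,PT,(200,150,345,345)); print("top board",rect(b))
np.save("topnow.npy",tb); save("top2.png",tb)
E
python3 mr.py
```

```text
red top 1659 [ 0.54172119 -0.34193265  0.07907395] [ 0.541778   -0.34213361  0.07955582]
need tool dx,dy mm -2.5484929029148056 -2.834880125091071 yaw [ 179.42136202    0.26558095 -169.44746923] [ 0.53869663 -0.33961244  0.12591151]
finger 1 22190 [0.17207186 0.17873788] [ 0.04606662 -0.00976161]
finger -1 22804 [0.17358611 0.18002185] [-0.04840307 -0.00941644]
top board (array([527.5, 126.5]), array([230.7, 169. ]), 86.32)
```

View pics/w3.png

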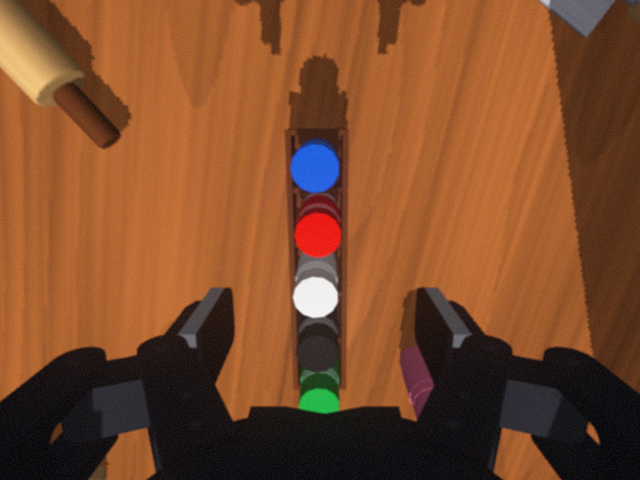

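The board reads centre (0.5275,0.1265) and yaw -3.7° from the top camera, so step 1 holds. In the wrist view the red cap is at (318,235), between blue (315,167) and white (315,297), and the jaws are square across the row. The tips are at about z=172 mm. I'm descending beside the jar.

jog_arm(steps=[{"offset":[-2.5,-2.5,30],"dr":[0.6,0,0],"jaw":80},{"offset":[0,0,35],"dr":[0,0,0],"jaw":80},{"offset":[0,0,20],"dr":[0,0,0],"jaw":80},{"offset":[0,0,0],"dr":[0,0,0],"jaw":80}])

```text
time: 14.65
ee_pos: [0.5449, -0.3417, 0.0452]
orientation: [-179.6, 0.6, -169.3]
force: [-0.3, 0.2, 0.2]
grip_width: 0.0685
```

```bash
sed -i '/^tb/,$d' mr.py; sed -i 's/w3.png/w4.png/' mr.py; python3 mr.py
```

```text
red top 3559 [ 0.54186976 -0.34197377  0.07870543] [ 0.54193935 -0.34233398  0.07951798]
need tool dx,dy mm 3.6665928180712237 0.9005188497833428 yaw [-179.58118372    0.68400833 -169.26717575] [ 0.54563992 -0.34217571  0.04656272]
finger 1 22063 [0.09367371 0.10009427] [ 0.04548462 -0.00878336]
finger -1 22659 [0.09524633 0.10166375] [-0.04874167 -0.00793673]
```

jog_arm(steps=[{"offset":[4,1,18],"dr":[0,0.5,0],"jaw":80},{"offset":[0,0,14],"dr":[0,0,0],"jaw":80},{"offset":[0,0,8],"dr":[0,0,0],"jaw":80},{"offset":[0,0,0],"dr":[0,0,0],"jaw":80}])

```text
time: 15.1
ee_pos: [0.5439, -0.3432, 0.0081]
orientation: [-179.4, 0.4, -169.2]
force: [-0.4, 0.6, 0.0]
grip_width: 0.0685
```

```bash
python3 mr.py
```

```text
red top 5829 [ 0.54190653 -0.3421803   0.0784301 ] [ 0.54200224 -0.34269092  0.07948618]
need tool dx,dy mm 1.9959685998313177 1.675685071464466 yaw [-179.33518505    0.4104395  -169.221903  ] [ 0.54418065 -0.34345317  0.00863369]
finger 1 21931 [0.05702569 0.06372305] [ 0.04637234 -0.00832222]
finger -1 22449 [0.05826167 0.06474743] [-0.04845288 -0.00793861]
```

View pics/w4.png

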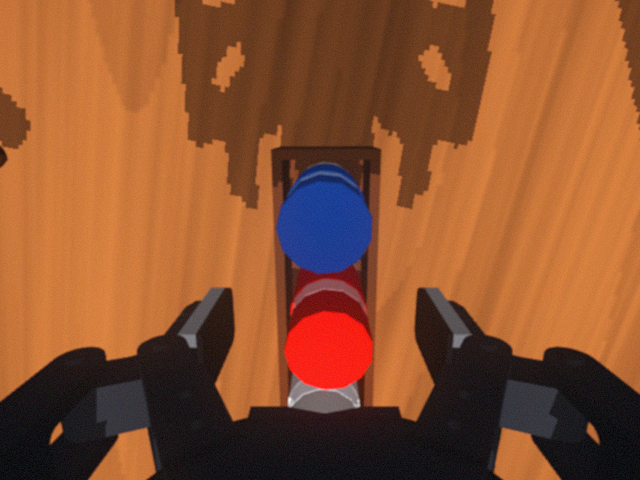

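The red jar is centred between the jaws (cap at (329,347), tips at z≈56 mm, clear of blue and white). Closing.

jog_arm(steps=[{"offset":[2,1.5,2],"dr":[0,0,0],"jaw":50},{"offset":[0,0,0],"dr":[0,0,0],"jaw":35},{"offset":[0,0,0],"dr":[0,0,0],"jaw":20},{"offset":[0,0,0],"dr":[0,0,0],"jaw":20},{"offset":[0,0,0],"dr":[0,0,0],"jaw":20},{"offset":[0,0,0],"dr":[0,0,0],"jaw":20}], grip_force=30)

```text
time: 15.75
ee_pos: [0.5428, -0.3431, 0.0083]
orientation: [-179.2, 0.5, -169.2]
force: [-0.8, -0.5, 0.2]
grip_width: 0.0273
```

jog_arm(steps=[{"offset":[0,0,-5],"dr":[0,0,0],"jaw":20},{"offset":[0,0,-12],"dr":[0,0,0],"jaw":20},{"offset":[0,0,-18],"dr":[0,0,0],"jaw":20},{"offset":[0,0,-20],"dr":[0,0,0],"jaw":20},{"offset":[0,0,-20],"dr":[0,0,0],"jaw":20},{"offset":[0,0,-20],"dr":[0,0,0],"jaw":20},{"offset":[0,0,-15],"dr":[0,0,0],"jaw":20},{"offset":[0,0,0],"dr":[0,0,0],"jaw":20}])

```text
time: 16.55
ee_pos: [0.5419, -0.3419, 0.1281]
orientation: [-179.2, 0.6, -169.2]
force: [0.3, 0.6, -1.0]
grip_width: 0.0274
```

```bash
cat > tp.py <<'E'
from m import *
tb,d,P=cap("top"); W=world(P,d); h=cv2.cvtColor(tb,cv2.COLOR_RGB2HSV)
b,_=board(tb,P); c,s,a=rect(b); print("board",c,s,a)
w=roi(((h[...,1]<110)&(h[...,2]>100)).astype(np.uint8),225,235,325,318)
for k in cv2.findContours(w,cv2.RETR_EXTERNAL,cv2.CHAIN_APPROX_NONE)[0]:
    if cv2.contourArea(k)>60: (x,y),ax,_=cv2.fitEllipse(k); print("white",(x,y),ax,"at z9",ray(P,(x,y),.009),"depth z max",W[...,2][int(y)-12:int(y)+12,int(x)-12:int(x)+12].max())
E
python3 tp.py; python3 - <<'E'
from m import *
a,d,P=cap("wrist"); W=world(P,d); s=env.get_state(); m=red(a,P,(200,200,440,480)); k=(m>0)&(d>0)&(W[...,2]>.12); print(s["ee_pos"],s["orientation"],s["grip_width"],"red z",np.percentile(W[k],[2,50,98],0))
E
```

```text
board [527.5 126.5] [230.4 169. ] 86.42
white (296.1312561035156, 295.0315856933594) (22.376222610473633, 22.85492706298828) at z9 [[0.48329548 0.06519495 0.009     ]] depth z max 1.40863379628254
white (292.50592041015625, 262.759765625) (22.760101318359375, 23.553741455078125) at z9 [[0.56645203 0.07657512 0.009     ]] depth z max 1.40863379628254
[ 0.54082249 -0.34120588  0.12566115] [-179.27032893    0.48721916 -169.22327811] 0.02742597381285719 red z [[ 0.52878989 -0.35415231  0.14862233]
 [ 0.54155225 -0.34574577  0.19867757]
 [ 0.55360834 -0.32865489  0.20015325]]
```

The jar is held and lifted, with its base at about 124 mm and upright. The ring is at (0.4834,0.0647) by two agreeing measures. Carrying it over now.

jog_arm(steps=[{"offset":[-1,20,0],"dr":[0,0,0],"jaw":20},{"offset":[-2,40,0],"dr":[0,0,0],"jaw":20},{"offset":[-2,45,0],"dr":[0,0,0],"jaw":20},{"offset":[-2,45,0],"dr":[0,0,0],"jaw":20},{"offset":[-2,45,0],"dr":[0,0,0],"jaw":20},{"offset":[-2,45,0],"dr":[0,0,0],"jaw":20},{"offset":[-2,45,0],"dr":[0,0,0],"jaw":20},{"offset":[-2,45,0],"dr":[0,0,0],"jaw":20}])

```text
time: 17.45
ee_pos: [0.4845, -0.0017, 0.1139]
orientation: [-179.6, -0.1, -169.7]
force: [1.9, -0.0, -0.1]
grip_width: 0.0268
```

jog_arm(steps=[{"offset":[0,15,0],"dr":[0,0,-4],"jaw":20},{"offset":[0,0,0],"dr":[0,0,-8.5],"jaw":20},{"offset":[0,0,0],"dr":[0,0,-8.5],"jaw":20},{"offset":[0,0,0],"dr":[0,0,-8.5],"jaw":20},{"offset":[0,0,0],"dr":[0,0,-8.5],"jaw":20},{"offset":[0,0,0],"dr":[0,0,-8.5],"jaw":20},{"offset":[0,0,0],"dr":[0,0,-8.5],"jaw":20},{"offset":[0,0,0],"dr":[0,0,-8.5],"jaw":20}])

```text
time: 18.25
ee_pos: [0.4665, 0.0251, 0.1056]
orientation: [179.0, -0.6, -105.2]
force: [-0.5, 0.5, -0.7]
grip_width: 0.0271
```

jog_arm(steps=[{"offset":[0,0,0],"dr":[0,0,-8],"jaw":20},{"offset":[0,0,0],"dr":[0,0,-8],"jaw":20},{"offset":[0,0,0],"dr":[0,0,0],"jaw":20}])

```text
time: 18.55
ee_pos: [0.4616, 0.0268, 0.1027]
orientation: [178.5, -0.3, -88.3]
force: [0.7, -0.4, -0.4]
grip_width: 0.027
```

jog_arm(steps=[{"offset":[-19,-12,15],"dr":[0.8,-0.2,0],"jaw":20},{"offset":[-18,-11,15],"dr":[0.7,-0.1,0],"jaw":20},{"offset":[0,0,20],"dr":[0,0,0],"jaw":20},{"offset":[0,0,0],"dr":[0,0,0],"jaw":20}])

```text
time: 18.95
ee_pos: [0.4802, 0.0666, 0.0491]
orientation: [179.9, 0.0, -89.3]
force: [-1.3, -0.6, -0.2]
grip_width: 0.0273
```

```bash
cat > pl.py <<'E'
from m import *
a,d,P=cap("wrist"); W=world(P,d); s=env.get_state(); m=red(a,P,(200,200,440,480)); k=(m>0)&(d>0); zt=np.percentile(W[k][:,2],98); t=W[k&(W[...,2]>zt-.004)]
ce=np.percentile(t,[2,98],0).mean(0); print(s["time"],s["ee_pos"],s["orientation"],s["force"]); print("cap",k.sum(),"top z",zt,"centre",ce,t.min(0),t.max(0))
h=cv2.cvtColor(a,cv2.COLOR_RGB2HSV); w=((h[...,1]<120)&(h[...,2]>90)&(abs(W[...,2]-.009)<.004)).astype(np.uint8); v,u=np.where(w); q=ray(P,np.c_[u,v],.009)
q=q[(abs(q[:,0]-.4834)<.035)&(abs(q[:,1]-.0647)<.035)]
if len(q)>30:
    c=np.array([.4834,.0647])
    A=np.c_[2*q[:,:2],np.ones(len(q))]; x=np.linalg.lstsq(A,(q[:,:2]**2).sum(1),rcond=None)[0]; print("ring fit",len(q),x[:2],"r",np.sqrt(x[2]+x[:2]@x[:2]))
sc,_,PS=cap("scene"); save("sc2.png",cv2.resize(sc[130:330,230:430],None,fx=3,fy=3))
E
python3 pl.py
```

```text
19.0 [0.48113745 0.06664702 0.05027216] [ 1.79985688e+02  3.70546323e-02 -8.92976573e+01] [ 1.02923595  0.51274295 -0.66073657]
cap 5430 top z 0.12239493777191666 centre [0.48068645 0.06743238 0.12123032] [0.46674426 0.05396149 0.11936198] [0.49427829 0.08082621 0.12310246]
ring fit 1821 [0.48393943 0.06744219] r 0.027332550648133166
```

View pics/sc2.png

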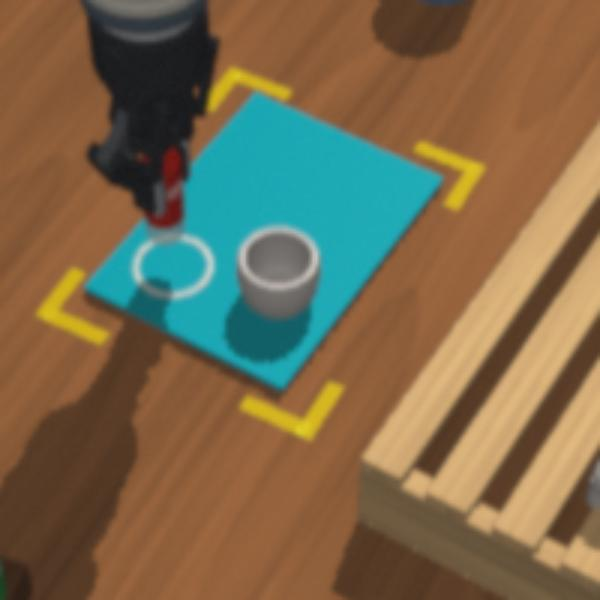

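The scene view shows the board within the tape, the pot upright at (278,270), and the jar hanging just behind the ring centre at (173,265). It needs about +3 mm in x and about 37 mm down.

jog_arm(steps=[{"offset":[0.5,-3,12],"dr":[0,0,0],"jaw":20},{"offset":[0,0,12],"dr":[0,0,0],"jaw":20},{"offset":[0,0,5],"dr":[0,0,0],"jaw":20},{"offset":[0,0,0],"dr":[0,0,0],"jaw":20}])

```text
time: 19.45
ee_pos: [0.4864, 0.0655, 0.0218]
orientation: [-179.8, 0.1, -89.5]
force: [-0.0, 0.6, -0.8]
grip_width: 0.0269
```

```bash
python3 pl.py
```

```text
19.5 [0.48650857 0.06554906 0.02204141] [-1.79740649e+02  6.46222550e-02 -8.94839977e+01] [ 0.15280137  0.84299035 -0.1965776 ]
cap 5447 top z 0.09502755813659847 centre [0.48647059 0.06630913 0.09388028] [0.47240041 0.05297443 0.09200553] [0.50037589 0.07971461 0.09604976]
ring fit 1748 [0.48411282 0.0672889 ] r 0.027091756647569912
```

jog_arm(steps=[{"offset":[0,2,5],"dr":[0,0,0],"jaw":20},{"offset":[0,0,2],"dr":[0,0,0],"jaw":20},{"offset":[0,0,1],"dr":[0,0,0],"jaw":20},{"offset":[0,0,0],"dr":[0,0,0],"jaw":20}])

```text
time: 19.95
ee_pos: [0.4851, 0.0656, 0.0144]
orientation: [-179.6, 0.1, -89.5]
force: [-0.5, -0.1, -0.3]
grip_width: 0.0267
```

jog_arm(steps=[{"offset":[0,0,1],"dr":[0,0,0],"jaw":20}])

```text
time: 20.05
ee_pos: [0.4853, 0.0656, 0.0136]
orientation: [-179.6, 0.1, -89.5]
force: [-0.4, -0.0, -0.7]
grip_width: 0.0273
```

jog_arm(steps=[{"offset":[0,0,1],"dr":[0,0,0],"jaw":20}])

```text
time: 20.15
ee_pos: [0.4854, 0.0656, 0.0126]
orientation: [-179.6, 0.1, -89.5]
force: [-0.2, 0.2, 4.5]
grip_width: 0.0272
```

Contact (4.5 N). Releasing, then straight up.

jog_arm(steps=[{"offset":[0,0,0],"dr":[0,0,0],"jaw":33},{"offset":[0,0,0],"dr":[0,0,0],"jaw":40},{"offset":[0,0,0],"dr":[0,0,0],"jaw":55},{"offset":[0,0,0],"dr":[0,0,0],"jaw":60},{"offset":[0,0,0],"dr":[0,0,0],"jaw":60}])

```text
time: 20.65
ee_pos: [0.4857, 0.0657, 0.0128]
orientation: [-179.6, 0.1, -89.5]
force: [-0.5, -0.4, 0.3]
grip_width: 0.0512
```

jog_arm(steps=[{"offset":[0,0,-5],"dr":[0,0,0],"jaw":60},{"offset":[0,0,-15],"dr":[0,0,0],"jaw":60},{"offset":[0,0,-30],"dr":[0,0,0],"jaw":60},{"offset":[0,0,-40],"dr":[0,0,0],"jaw":60},{"offset":[0,0,-40],"dr":[0,0,0],"jaw":60},{"offset":[45,0,0],"dr":[0,0,0],"jaw":60},{"offset":[45,0,0],"dr":[0,0,0],"jaw":60},{"offset":[45,0,0],"dr":[0,0,0],"jaw":60}])

```text
time: 21.45
ee_pos: [0.4871, -0.0687, 0.1512]
orientation: [-179.4, 0.1, -89.0]
force: [1.4, 0.0, -0.4]
grip_width: 0.0514
```

jog_arm(steps=[{"offset":[45,0,0],"dr":[0,0,0],"jaw":60},{"offset":[45,0,0],"dr":[0,0,0],"jaw":60},{"offset":[45,0,0],"dr":[0,0,0],"jaw":60},{"offset":[0,0,0],"dr":[0,0,0],"jaw":60}])

```text
time: 21.85
ee_pos: [0.4895, -0.2137, 0.1541]
orientation: [-179.1, -0.1, -89.1]
force: [0.5, 0.7, -0.3]
grip_width: 0.0514
```

```bash
python3 tp.py; python3 - <<'E'
from m import *
t,d,P=cap("top"); W=world(P,d); m=red(t,P,(270,250,330,320)); k=(m>0); v,u=np.where(k); print("red jar",ray(P,(u.mean(),v.mean()),.084),len(u),W[k].mean(0))
s,ds,PS=cap("scene"); WS=world(PS,ds); save("fin.png",np.hstack([cv2.resize(t[220:335,200:300],None,fx=4,fy=4)[:460],cv2.resize(s[150:265,250:350],None,fx=4,fy=4)]))
print([ (n,ray(P,(x,y),.079).round(3)) for n,x,y in()])
k=(W[...,2]>.06)&(W[...,2]<.095); k[:255]=0;k[300:]=0;k[:,:400]=0;k[:,490:]=0
n,l,st,ce=cv2.connectedComponentsWithStats(k.astype(np.uint8)); print([W[l==i].mean(0).round(3) for i in range(1,n) if st[i,4]>40])
print(env.get_state()["ee_pos"],env.get_state()["force"])
E
```

```text
board [527.4 126.5] [230.7 168.9] 86.31
white (296.07366943359375, 295.0528564453125) (22.341800689697266, 22.739845275878906) at z9 [[0.48323772 0.06534217 0.009     ]] depth z max 0.08966264931449659
white (292.48663330078125, 262.74139404296875) (22.708057403564453, 23.548994064331055) at z9 [[0.56649866 0.07662631 0.009     ]] depth z max 1.40863379628254
red jar [[0.48339718 0.06310973 0.084     ]] 72 [0.48339664 0.0631089  0.08431127]
[]
[array([ 0.555, -0.383,  0.079]), array([ 0.52 , -0.225,  0.078])]
[ 0.48893026 -0.20873182  0.15349715] [ 0.20049185  0.00511975 -0.12985695]
```

View pics/fin.png

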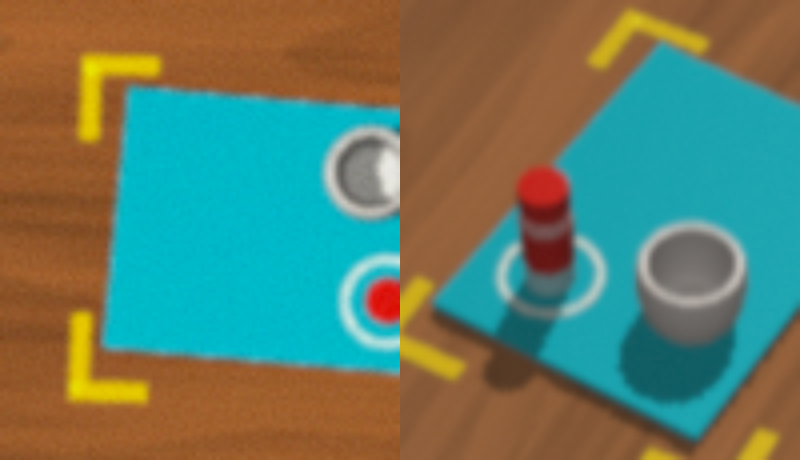

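The jar stands upright inside the ring at (545,275), about 2 mm off centre. The pot is upright at (690,275) and the board is inside the tape. I'll let the arm settle and hand in.

jog_arm(steps=[{"offset":[0,0,0],"dr":[0,0,0],"jaw":60},{"offset":[0,0,0],"dr":[0,0,0],"jaw":60},{"offset":[0,0,0],"dr":[0,0,0],"jaw":60}])

```text
time: 22.3
ee_pos: [0.4887, -0.2052, 0.1535]
orientation: [-179.3, 0.1, -88.8]
force: [0.2, 1.2, -0.5]
grip_width: 0.0511
```

```bash
python3 -c "
from plant import env
print(env.sign_off())"
```

```text
the job is handed in; nothing more can be done
None
```

I dragged the board out from under the shelf with the pot riding on it. I then took the red jar from the rack and stood it in the white ring, and handed the job in at 22.3 s. No verdict was reported.

**Last checks (top camera and scene view):**
- **Board:** centre at (0.5274, 0.1265) against the place at (0.528, 0.125). Its yaw was about -3.7° against roughly 0°, inside the 0.18 rad (10°) limit.
- **Red jar:** upright, about 2 mm from the ring's centre.
- **Pot:** upright on the board, and I kept the gripper clear of it.
- **Gripper:** raised and clear of everything.

**What disagreed or stayed unchecked:**
- **Tool height:** the reported TCP height read well below the real fingertips, about 37 mm with the jaws 40% open. That is more than the 13 mm pad swing explains, so I set heights from wrist depth and contact force.
- **Board angle:** the board turned to about -9° on the way. I re-pressed it on the left side to straighten it; that press briefly read 44 N at the fingertips, above the 8 to 20 N the task gives for dragging it.
- **Ring position:** the wrist and top cameras disagreed by about 2 mm.
- **Rack and mug:** in the last check only the blue and green jars were measured, both standing. I did not re-measure the black jar, the white jar or the mug at the end. The arm did not go near the mug.

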